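Bring the spare tape roll round the rack to the cutter

ROBOT

A 6-joint arm with a two-finger parallel gripper is mounted at the origin on the work surface. World frame = base frame: x ahead of the robot, y to its left, z up, the work surface at z = 0. Lengths are in m, angles in rad, forces in N, time in s.
With the tool pointing down it reaches from about 0.25 to 0.725 m from the base axis. Payload 4 kg.
Tool frame: the origin (TCP) lies between the finger pads; the fingertips stand 8 mm ahead of it and the grasp point (between the pads) lies 11 mm behind it; z points along the fingers, y is the direction in which the jaws open and shut (so a half turn about z gives the same grasp; the last joint's range is limited). The gripper opens to 85 mm and grips with 20 to 120 N. Pads are 22 mm wide; open, the fingers measure 114 mm over their backs; the gripper's body (76 mm by 85 mm) begins 54 mm behind the grasp point. The pads swing forward as they close: fully open they stand 13 mm farther back than shut.
Start: joints at [-1.347, 0.241, 0.005, 1.335, 0, 1.571], TCP at [0.111, -0.488, 0.239] pointing down, gripper open.
Joint ranges: [-2.72, 2.72], [-1.05, 1.87], [-1.09, 1.28], [-1.99, 2.15], [-1.42, 1.44], [-3.14, 3.14]. Speed limits (rad/s): [2.79, 2.79, 3.14, 3.14, 3.14, 3.14].

INTERFACE

Orientations are given as a unit quaternion [x, y, z, w].
In Python, from workcell import * gives the robot as it stands.
- The arm moves only by the tool send_rows, never from a script. Its argument "increments" is a list that holds one entry, the list of rows, each a list of 6 numbers: the shift along the tool's x, y, z in units of 50 mm (1.0 is 50 mm), then the turn, a rotation vector about the tool's x, y, z in units of 10 degrees (1.0 is 10 degrees). In form: [[[x, y, z, ax, ay, az], ...]]. A call has 1 to 8 rows; each row shifts and turns the commanded pose from where the row before left it, along the tool's axes as they then stand; what a row does not reach is not made up. A row lasts 1/8 s, in which the tool goes at most 62.5 mm and 10.7 degrees, less where a joint would pass 70% of its speed; a pose out of reach is approached as far as the arm can. A call with a number of a shift or a turn outside -1 to 1 is refused whole. A call with a gripper value outside its range is refused whole. "grip" is the closure, from 0 (fully open) to 1 (shut), set as the call begins (left out, the last holds). The fingers move at their own pace and stop on an object; the grip force is fixed at half the most. Time passes only in rows, so rows that do not move let the fingers close. It gives the time, the measured TCP pose, the force and the opening at its end, in the units of the state.
- get_obs(): the state, without advancing time (a new reading comes with each control period).
- camera(name): name is "side" or "top"; returns a dict with "color" (480x640x3 uint8, red, green, blue), "z_map" (480x640 float32, m along the optical axis (not along the pixel's ray), 0 where there is no reading), "intrinsics" (3x3 intrinsics, pixels), "pose" (4x4, takes a point from camera to world coordinates). Camera axes: x right, y down, z forward; pixel columns grow to the right and rows downward; lengths in m; the calibration is good to about 2 mm. A picture is of the moment at which its call begins.
- job_done(): hands the job in, once; it reports no verdict.
The state is a dict: "clock": time; "joint_pos": joint angles; "joint_vel": joint speeds; "tau": joint torques, N m; "eef_pos": TCP position; "tool_rot": TCP orientation; "ft_force": force on the tool from outside, world axes, zero at the start; "ft_torque": the same for the moment, N m; "grip_width": finger opening in m.
Only numpy, scipy, OpenCV 4.12 (cv2) and the standard library are available. Lean on these libraries where they do the work, as an engineer would, in place of code of your own. Each camera call takes 0.05 s, during which the arm holds its last target.

TASK

A spare roll of paper tape hangs on the rear arm of the bent-rod tape rack. Slide it along the rod, round both bends and onto the front arm, until its side rests against the stop disc next to the cutter, and leave it hanging there squarely on the rod. Do not disturb the parts tray, side cutters, parcel tape or small carton.

Things in the scene. Friction and masses are not known exactly. Their poses are not given: they have to be found in the camera images.
- rack: Tape rack, fixed to the bench: grey base plate 6 mm thick, x -130 to 100, y -125 to 125 mm, origin on its underside, z up, cutter on its -x side; turned up to 30 degrees from the robot's axes. A 10 mm steel rod makes a level U open to -y, centre line at z = 125 mm: rear arm along y at x = +60, bend, cross piece along x at y = +95, bend, front arm along y at x = -60 mm. One upright carries it.
- roll: Roll of cream paper tape on a brown core, a stiff ring: 66 mm across, hole 26 mm, 18 mm wide along its own y axis, 35 to 70 g; origin at its centre. It hangs by its hole: centre 8 mm below the rod's centre line, top 25 mm above it. It slides easily, can spin, swing and skew; pushed askew in a bend it may bind (ease back). It starts square on the rear arm, centre at rack y = -35 to +35 mm.
- stop (a point): Centre of the face of the stop disc that the roll must rest against, facing the rack's +y, on the rod's centre line: (-60, -52, 125) mm in the rack frame, axes as the rack's. Disc 44 mm across, 4 mm thick. Behind it the rod bends down to the upright at y = -100. When the roll rests on the disc its centre is 9 mm along +y and 8 mm below this point.
- bend_1 (a point): Centre of curvature of the first bend, from rear arm to cross piece, 45 mm radius to the rod's centre line, level with it: (15, 50, 125) mm in the rack frame, axes as the rack's. The rod's centre line bends from (60, 50) to (15, 95).
- bend_2 (a point): Centre of curvature of the second bend, from cross piece to front arm, 45 mm radius to the rod's centre line, level with it: (-15, 50, 125) mm in the rack frame, axes as the rack's. The rod's centre line bends from (-15, 95) to (-60, 50).
- upturned_end (a point): Foot of the rear arm's free end, which turns up here: (60, -100, 125) mm in the rack frame, axes as the rack's. With its black ball cap it rises 45 mm above the rod's centre line. Only it, the disc (22 mm) and the roll rise above the rod.
- cutter (a point): Middle of the toothed cutter edge, on a small grey bracket in front of the front arm, 52 mm wide along y: (-123, -43, 92) mm in the rack frame, axes as the rack's. The bracket stays below this height and within 20 mm behind it.
- parts_tray: Bystander: open grey plastic tray 160 x 240 x 50 mm with small salmon moulded parts, origin under its centre.
- side_cutters: Bystander: side cutters with black grips, 135 mm long (jaws to +x), 60 mm wide, 14 mm high, lying in front of the rack; origin under the middle.
- parcel_tape: Bystander: roll of brown parcel tape lying flat, 108 mm across, 48 mm high, origin under its centre.
- small_carton: Bystander: closed cardboard carton 90 x 120 x 70 mm, standing behind the rack; origin under its centre.

How it is judged:
At the end, for the whole second after the job is handed in: The roll hangs still on the front arm with its side against the stop disc (gap at most 5 mm), its axis within 15 degrees of the rod; nothing touches it but the rack (y of roll in the frame of stop between 0.003 and 0.014 m and x of roll in the frame of stop between -0.008 and 0.008 m and z of roll in the frame of stop between -0.014 and -0.002 m and angle between the y axis of roll and the y axis of rack, either way round below 0.26 rad and linear speed of roll below 0.02 m/s and angular speed of roll below 0.5 rad/s).
It fails at once if the parts tray was shifted by more than 20 mm (distance of parts_tray from where it was at the start of the episode above 0.02 m).
It fails at once if the side cutters were shifted by more than 20 mm (distance of side_cutters from where it was at the start of the episode above 0.02 m).
It fails at once if the parcel tape was shifted by more than 20 mm (distance of parcel_tape from where it was at the start of the episode above 0.02 m).
It fails at once if the small carton was shifted by more than 20 mm (distance of small_carton from where it was at the start of the episode above 0.02 m).
It also fails if it takes over 48 s, if anything falls off the work surface, if the arm or the gripper's body presses on something with over 40 N, if the wrist force passes 120 N, or if a joint passes its speed limit or range.

## Working session

There is one attempt and no reset: what is moved stays moved. The work goes in short steps, Python scripts to look and compute and a tool call to move; the robot and the scene stay as the last step left them, time stands still between calls to the robot, and variables do not carry over. Pictures are saved under pics/ and viewed, and the job is handed in when it is done.

Besides the shell and the picture viewer there is one more tool, called after "Emit:" as a command line: name --argument value ..., lists and objects as JSON in quotes. send_rows: Moves the arm, as the interface text tells. Its arguments: {"type":"object","properties":{"increments":{"type":"array"},"grip":{"type":"number"}},"required":["increments"]}

```bash
mkdir -p pics; ls
python3 - <<'E'
from workcell import *
import cv2,numpy as np
print(get_obs())
for n in("top","side"):
    c=camera(n); cv2.imwrite(f"pics/{n}0.png",c["color"][:,:,::-1]); np.savez(f"{n}0.npz",**c); print(n,c["intrinsics"],c["pose"])
E
```

```text
pics
{'clock': 0.0, 'joint_pos': array([-1.34701356e+00,  2.41405753e-01,  3.72175917e-03,  1.33518689e+00,
       -2.33716804e-05,  1.57078358e+00]), 'joint_vel': array([-0.00064029, -0.00071031,  0.00049067,  0.00091737, -0.00013234,
        0.0002326 ]), 'tau': array([ 5.82262383e-04, -3.72316968e+01,  2.52408421e+01,  1.68037531e-02,
        1.30331364e-04, -4.09368027e-06]), 'eef_pos': array([ 0.11081735, -0.48693759,  0.2384156 ]), 'tool_rot': array([ 9.93745440e-01,  1.11664341e-01, -1.27426843e-04, -1.02948934e-03]), 'ft_force': array([-1.06202822,  0.2170987 ,  0.33048396]), 'ft_torque': array([-0.02284774, -0.00345474,  0.02525409]), 'grip_width': 0.08485745505523583}
top [[496.2153346    0.         323.02647149]
 [  0.         496.2153346  235.24479272]
 [  0.           0.           1.        ]] [[-0.01130866 -0.98768936  0.1560187   0.38037813]
 [-0.99993146  0.01069687 -0.00476028  0.00869868]
 [ 0.00303276 -0.15606184 -0.98774263  1.26651598]
 [ 0.          0.          0.          1.        ]]
side [[460.99894032   0.         323.59888393]
 [  0.         460.99894032 240.13280249]
 [  0.           0.           1.        ]] [[-0.92897624 -0.21427173  0.30181247  0.27660645]
 [-0.36962901  0.49423402 -0.78683361  0.77469751]
 [ 0.01943021 -0.84250837 -0.53833272  0.64074495]
 [ 0.          0.          0.          1.        ]]
```

View pics/top0.png

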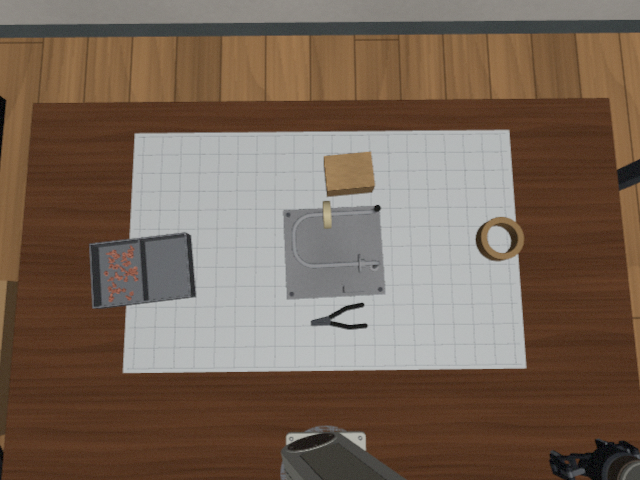

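View pics/side0.png

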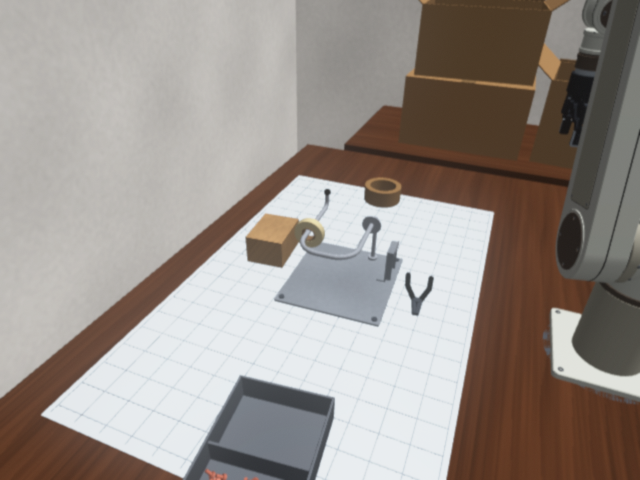

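The top view shows the rack centred near (333,252), with the roll at (327,214), the stop disc near (362,264), the ball cap at (377,208) and the carton at (349,173). The side cutters lie in front at (340,316). I'll enlarge this area to measure the rack.

Run:
```python
import cv2,numpy as np
d=np.load("top0.npz"); c=d["color"][:,:,::-1]
x0,y0,s=275,145,6
cr=c[y0:y0+100+60,x0:x0+120]
cv2.imwrite("pics/top0c.png",cv2.resize(c[195:303,275:395],None,fx=6,fy=5.5,interpolation=cv2.INTER_CUBIC))
d=np.load("side0.npz"); c=d["color"][:,:,::-1]
cv2.imwrite("pics/side0c.png",cv2.resize(c[180:330,240:440],None,fx=4,fy=4,interpolation=cv2.INTER_CUBIC))
```

```text
(no output)
```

View pics/top0c.png

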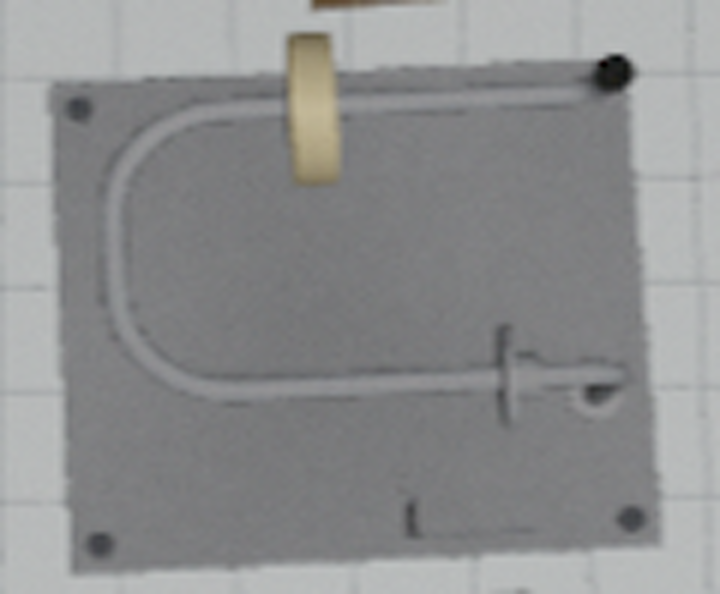

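View pics/side0c.png

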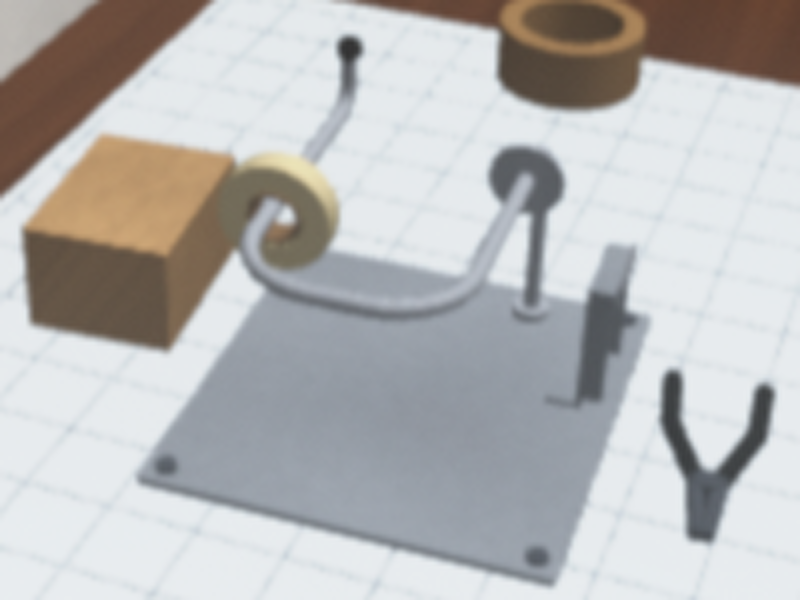

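The enlarged crops give sharp corners for the plate, rod, cap and disc. I'll fit the rack pose to these features in both views, then locate the roll with depth.

```bash
cat > h.py <<'E'
import numpy as np
def load(n): return np.load(n+".npz")
def proj(d,P):
    T=np.linalg.inv(d["pose"]); p=(T[:3,:3]@np.asarray(P).T).T+T[:3,3]; q=(d["intrinsics"]@p.T).T
    return q[:,:2]/q[:,2:]
def rack2w(r,P):
    P=np.asarray(P,float); c,s=np.cos(r[2]),np.sin(r[2])
    return np.stack([r[0]+c*P[:,0]-s*P[:,1], r[1]+s*P[:,0]+c*P[:,1], P[:,2]],1)
E
python3 - <<'E'
from h import *
from scipy.optimize import least_squares
t=load("top0"); s=load("side0")
m=np.array
Pt=m([[100,125,6],[100,-125,6],[-130,125,6],[-130,-125,6],[60,-100,165],[-60,-54,125],[0,95,125]])/1e3
Ut=m([[50,85],[632,62],[72,572],[660,543],[613,72],[505,376],[115,248]])/[6,5.5]+[275,195]-0.4
Ps=m([[-130,-125,6],[-130,125,6],[100,125,6],[60,-100,165],[-60,-54,125]])/1e3
Us=m([[650,318],[553,580],[140,478],[349,48],[525,180]])/4+[240,180]-.4
def res(r):
    return np.concatenate([(proj(t,rack2w(r,Pt))-Ut)[:6].ravel(),(proj(t,rack2w(r,Pt))-Ut)[6:,0],(proj(s,rack2w(r,Ps))-Us).ravel()])
o=least_squares(res,[.5,0,0],loss='soft_l1'); r=o.x; print(r, np.degrees(r[2])); print(res(r).round(2))
np.save("rack.npy",r)
# depth points in rack frame
for n,d in(("top",t),("side",s)):
    z=d["z_map"]; v,u=np.nonzero(z>0); K=d["intrinsics"]; zz=z[v,u]
    p=np.stack([(u-K[0,2])/K[0,0]*zz,(v-K[1,2])/K[1,1]*zz,zz],1)@d["pose"][:3,:3].T+d["pose"][:3,3]
    c,si=np.cos(r[2]),np.sin(r[2]); q=p-[r[0],r[1],0]; q=np.stack([c*q[:,0]+si*q[:,1],-si*q[:,0]+c*q[:,1],q[:,2]],1)*1e3
    col=d["color"][v,u].astype(int)
    k=(abs(q[:,0]-60)<45)&(abs(q[:,1])<60)&(q[:,2]>80)&(q[:,2]<160)&(col[:,0]-col[:,2]>25)
    print(n,k.sum(),np.percentile(q[k],[2,25,50,75,98],axis=0).round(1))
    k=(abs(q[:,1]+20)<100)&(abs(q[:,0])<160)&(q[:,2]>115)&(q[:,2]<135)&(col[:,0]-col[:,2]<15)&(q[:,1]<45)&(q[:,1]>-45)
    for sg in(1,-1):
        kk=k&(abs(q[:,0]-60*sg)<14); print(sg,kk.sum(),np.median(q[kk],axis=0).round(1), np.polyfit(q[kk,1],q[kk,0],1))
E
```

```text
[ 0.55184221 -0.02298473  0.03956601] 2.2669653858566705
[-0.03 -0.04 -0.82 -0.6  -0.21  0.73  0.74  0.94  0.59  0.24  0.32  0.42
 -0.25  0.31 -0.78 -0.07  0.77 -2.31 -0.2  -0.39 -1.04 -0.18  0.03]
top 197 [[ 28.7   7.1 125.6]
 [ 40.5  10.8 138.3]
 [ 55.   15.3 144.4]
 [ 69.5  19.6 148.3]
 [ 87.2  23.1 151.6]]
1 125 [ 59.2 -11.5 128.4] [-8.80103030e-03  5.95256915e+01]
-1 168 [-60.   -0.5 128.2] [-5.00381983e-03 -5.99707436e+01]
side 279 [[ 27.6   5.4  98.8]
 [ 42.3  14.  119. ]
 [ 55.9  20.4 135.8]
 [ 69.   22.2 145.1]
 [ 88.9  24.4 149.4]]
1 65 [ 56.5  23.5 127.7] [-1.26249639e-02  5.74006874e+01]
-1 110 [-62.2   4.6 127.9] [-1.51187049e-03 -6.20120266e+01]
```

Emit:
send_rows --increments '[[[0, 0, -0.5, 0, 0, 1], [0, 0, -0.5, 0, 0, 1]]]' --grip 0

```text
clock: 0.35
eef_pos: [0.1108, -0.487, 0.289]
tool_rot: [0.998, -0.065, -0.0, -0.001]
ft_force: [-0.1, -0.4, 0.1]
grip_width: 0.0854
```

```bash
python3 -c "
from workcell import *
o=get_obs();print(o['joint_pos'],o['eef_pos'],o['tool_rot'])"
```

```text
[-1.34700978e+00  2.25845660e-01  1.14532799e-01  1.46179562e+00
  4.38817599e-06  1.92560398e+00] [ 0.11083275 -0.48695979  0.2890463 ] [ 9.97854284e-01 -6.54636648e-02 -3.27701483e-04 -1.10866293e-03]
```

Positive turn about the tool's z raises joint 6, so yaw 90→270° keeps joint 6 between +90° and −90°. I'll grip the roll across its diameter with the tool's x along the rod. That keeps the fingers clear of the stop disc at the end.

```bash
cat >> h.py <<'E'
from scipy.spatial.transform import Rotation as R
r=np.array([0.5515,-0.0230,0.045])
def rw(x,y): return rack2w(r,[[x/1e3,y/1e3,0]])[0,:2]
def rod(s):
    """arc length mm from bend_1 start (rack (60,50)); returns x,y,tangent yaw in rack"""
    L=45*np.pi/2
    if s<=0: return 60,50+s,np.pi/2
    if s<=L: a=s/45; return 15+45*np.cos(a),50+45*np.sin(a),np.pi/2+a
    s-=L
    if s<=30: return 15-s,95,np.pi
    s-=30
    if s<=L: a=s/45; return -15-45*np.sin(a),50+45*np.cos(a),np.pi+a
    s-=L; return -60,50-s,1.5*np.pi
def rows(p,q,targets):
    """targets: (x,y,z,yaw) world, tool down; from measured pose p,q"""
    Rc=R.from_quat(q); p=np.array(p,float); out=[]
    for x,y,z,yaw in targets:
        Rt=R.from_euler('z',yaw)*R.from_euler('x',np.pi)
        d=Rc.inv().apply(np.array([x,y,z])-p)/.05; w=np.degrees((Rc.inv()*Rt).as_rotvec())/10
        row=np.round(np.r_[d,w],2); out.append(row.tolist())
        p=p+Rc.apply(row[:3]*.05); Rc=Rc*R.from_rotvec(np.radians(row[3:]*10))
    for i in range(0,len(out),8): print([[[float(a)+0 for a in o] for o in out[i:i+8]]])
    print("end",p.round(4),Rc.as_quat().round(4), "max",np.abs(out).max(0))
E
python3 - <<'E'
from h import *
from workcell import *
o=get_obs(); p=o['eef_pos']; q=o['tool_rot']
y0=-0.131; x,y=rw(60,15); yaw=np.pi/2+r[2]; print(x,y,yaw)
N=16
rows(p,q,[(*(p[:2]+(np.array([x,y])-p[:2])*k/N),p[2],min(yaw,y0+(yaw-y0)*k/N)) for k in range(1,N+1)])
E
```

```text
0.6107644880403057 -0.005316096095022748 1.6157963267948965
[[[0.54, -0.68, 0.0, -0.01, 0.0, -0.63], [0.61, -0.61, 0.0, 0.0, 0.0, -0.62], [0.68, -0.55, 0.0, 0.0, 0.0, -0.63], [0.73, -0.47, 0.0, 0.0, 0.0, -0.62], [0.78, -0.38, 0.0, 0.0, 0.0, -0.63], [0.81, -0.3, 0.0, 0.0, 0.0, -0.62], [0.84, -0.21, 0.0, 0.0, 0.0, -0.63], [0.86, -0.12, 0.0, 0.0, 0.0, -0.62]]]
[[[0.87, -0.02, 0.0, 0.0, 0.0, -0.63], [0.86, 0.08, 0.0, 0.0, 0.0, -0.63], [0.86, 0.16, 0.0, 0.0, 0.0, -0.62], [0.82, 0.26, 0.0, 0.0, 0.0, -0.63], [0.8, 0.35, 0.0, 0.0, 0.0, -0.62], [0.75, 0.43, 0.0, 0.0, 0.0, -0.63], [0.7, 0.52, 0.0, 0.0, 0.0, -0.62], [0.64, 0.58, 0.0, 0.0, 0.0, -0.63]]]
end [ 0.6108 -0.0055  0.289 ] [ 6.909e-01  7.229e-01 -0.000e+00 -4.000e-04] max [0.87 0.68 0.   0.01 0.   0.63]
```

Emit:
send_rows --increments '[[[0.54, -0.68, 0, -0.01, 0, -0.63], [0.61, -0.61, 0, 0, 0, -0.62], [0.68, -0.55, 0, 0, 0, -0.63], [0.73, -0.47, 0, 0, 0, -0.62], [0.78, -0.38, 0, 0, 0, -0.63], [0.81, -0.3, 0, 0, 0, -0.62], [0.84, -0.21, 0, 0, 0, -0.63], [0.86, -0.12, 0, 0, 0, -0.62]]]' --grip 0

```text
clock: 1.35
eef_pos: [0.36, -0.244, 0.2886]
tool_rot: [0.93, 0.367, -0.001, 0.001]
ft_force: [0.7, -0.2, 0.0]
grip_width: 0.0854
```

Emit:
send_rows --increments '[[[0.87, -0.02, 0, 0, 0, -0.63], [0.86, 0.08, 0, 0, 0, -0.63], [0.86, 0.16, 0, 0, 0, -0.62], [0.82, 0.26, 0, 0, 0, -0.63], [0.8, 0.35, 0, 0, 0, -0.62], [0.75, 0.43, 0, 0, 0, -0.63], [0.7, 0.52, 0, 0, 0, -0.62], [0.64, 0.58, 0, 0, 0, -0.63]]]'

```text
clock: 2.35
eef_pos: [0.6088, -0.0021, 0.2878]
tool_rot: [0.687, 0.726, -0.001, 0.0]
ft_force: [0.8, -0.6, -0.7]
grip_width: 0.0852
```

Run:
```python
from h import *
from workcell import *
import cv2
o=get_obs(); p=o['eef_pos']; q=o['tool_rot']; print(o['clock'],p,q,o['joint_pos'])
x,y=rw(60,15); yaw=np.pi/2+r[2]
rows(p,q,[(x,y,z,yaw) for z in (.26,.23,.2,.18)])
```

```text
2.35 [ 0.60880787 -0.00208931  0.28778512] [ 6.87484609e-01  7.26198079e-01 -1.10669391e-03  1.95159437e-04] [-0.00251987  0.45733668  0.4404249   1.55511804 -0.00187881  1.51352163]
[[[-0.07, 0.04, 0.56, -0.01, 0.01, 0.06], [0.0, 0.0, 0.6, 0.0, 0.0, 0.0], [0.0, 0.0, 0.6, 0.0, 0.0, 0.0], [0.0, 0.0, 0.4, 0.0, 0.0, 0.0]]]
end [ 0.611  -0.0055  0.1798] [6.913e-01 7.226e-01 1.000e-04 2.000e-04] max [0.07 0.04 0.6  0.01 0.01 0.06]
```

Emit:
send_rows --increments '[[[0, 0, 0.56, 0, 0, 0], [0, 0, 0.6, 0, 0, 0], [0, 0, 0.6, 0, 0, 0], [0, 0, 0.4, 0, 0, 0], [0, 0, 0, 0, 0, 0]]]'

```text
clock: 2.98
eef_pos: [0.6063, -0.0033, 0.1779]
tool_rot: [0.689, 0.725, -0.003, -0.002]
ft_force: [-0.3, -0.6, 0.7]
grip_width: 0.0853
```

Run:
```python
from h import *
from workcell import *
import cv2
o=get_obs(); p=o['eef_pos']; q=o['tool_rot']; print(o['clock'],p,q,o['ft_force'])
for n in("top","side"):
    c=camera(n); np.savez(f"{n}1.npz",**c)
    u,v=proj(c,[[*rw(60,15),.13]])[0].astype(int)
    cv2.imwrite(f"pics/{n}1.png",cv2.resize(c["color"][v-60:v+60,u-80:u+80,::-1],None,fx=5,fy=5,interpolation=cv2.INTER_CUBIC)); print(u-80,v-60)
```

```text
2.975 [ 0.6063415  -0.00334853  0.17785344] [ 0.68883238  0.72491429 -0.00262453 -0.00152907] [-0.32074222 -0.58965381  0.6643363 ]
246 153
228 167
```

View pics/side1.png

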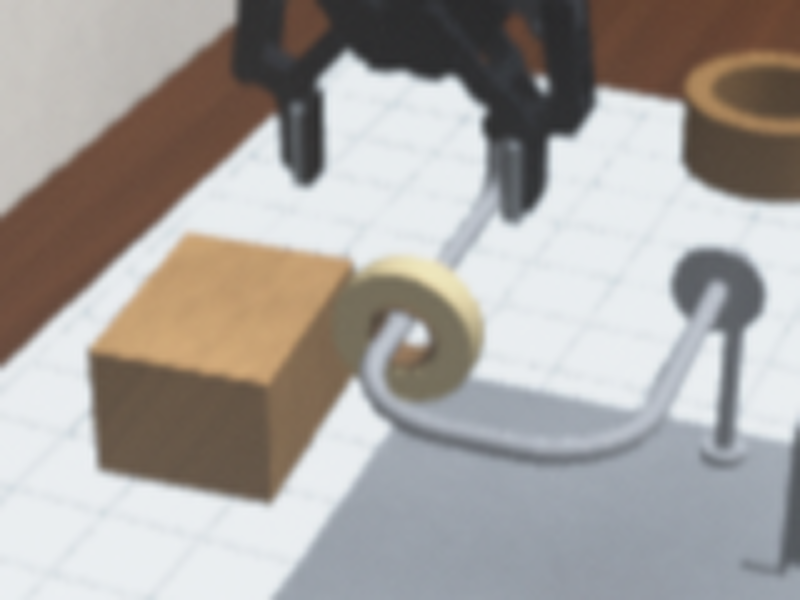

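View pics/top1.png

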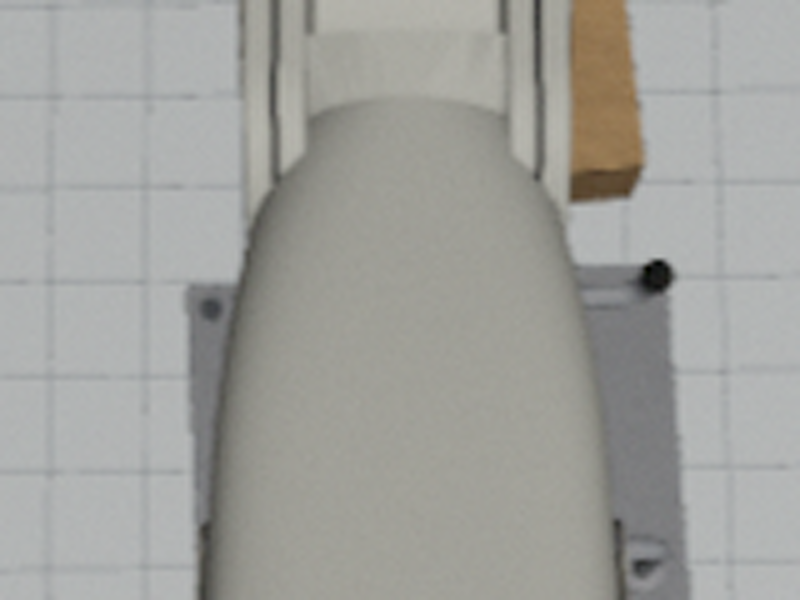

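In the side view the open fingers are above the roll, with tips at crop pixels (303,180) and (512,213). The arm blocks the top view. I'll read the fingertip positions from depth.

```bash
python3 - <<'E'
from h import *
d=load("side1"); z=d["z_map"]; K=d["intrinsics"]
from workcell import *
for cu,cv_ in((303,172),(303,177),(303,181),(512,200),(512,208),(512,214)):
    u=246-18+0; 
    u=228+cu/5 if False else 246+cu/5; v=153+cv_/5
    for (U,V) in ((u,v),):
        a=z[int(round(V)),int(round(U))]; p=np.array([(U-K[0,2])/K[0,0]*a,(V-K[1,2])/K[1,1]*a,a]); print(cu,cv_,U,V,d["pose"][:3,:3]@p+d["pose"][:3,3])
E
python3 - <<'E'
import sys; sys.path.insert(0,'.')
from h import *
d=load("side1"); z=d["z_map"]; K=d["intrinsics"]
# which crop offset is side's? print all dark points near fingers
v,u=np.nonzero((z>0)); a=z[v,u]
p=np.stack([(u-K[0,2])/K[0,0]*a,(v-K[1,2])/K[1,1]*a,a],1)@d["pose"][:3,:3].T+d["pose"][:3,3]
for lo,hi in((.64,.68),(.53,.57)):
    k=(p[:,0]>lo)&(p[:,0]<hi)&(abs(p[:,1]+.003)<.03)&(p[:,2]>.14)&(p[:,2]<.2)&(d["color"][v,u].max(1)<100)
    print(k.sum(),p[k].min(0),p[k].max(0)); print(p[k][np.argsort(p[k][:,2])][:8].round(4))
E
```

```text
303 172 306.6 187.4 [ 7.98033303e-01 -4.25176706e-01  5.96442797e-04]
303 177 306.6 188.4 [ 0.79894004 -0.42725957 -0.00399527]
303 181 306.6 189.2 [ 0.7921945  -0.41173431  0.0015778 ]
512 200 348.4 193.0 [ 0.66648449 -0.44624346 -0.00180525]
512 208 348.4 194.6 [ 6.61803813e-01 -4.32451179e-01  5.36299587e-05]
512 214 348.4 195.8 [ 6.59101693e-01 -4.24630960e-01  1.66551015e-04]
28 [ 0.64934732 -0.00414842  0.18674753] [0.66029768 0.01228015 0.19990484]
[[ 0.6506 -0.0036  0.1867]
 [ 0.6497  0.0032  0.1879]
 [ 0.6508 -0.0041  0.1888]
 [ 0.6499  0.0026  0.1899]
 [ 0.6496  0.0082  0.1903]
 [ 0.6511  0.0097  0.1907]
 [ 0.6504 -0.0033  0.1917]
 [ 0.6497  0.0031  0.1925]]
10 [5.50392492e-01 1.64410218e-04 1.93322661e-01] [0.56116169 0.00694031 0.19950326]
[[5.565e-01 1.700e-03 1.933e-01]
 [5.544e-01 1.600e-03 1.938e-01]
 [5.528e-01 2.000e-04 1.957e-01]
 [5.547e-01 1.000e-03 1.957e-01]
 [5.557e-01 4.100e-03 1.970e-01]
 [5.570e-01 8.000e-04 1.974e-01]
 [5.504e-01 1.200e-03 1.990e-01]
 [5.573e-01 2.000e-04 1.993e-01]]
```

Open fingertips sit about 6–8 mm behind the TCP, so a TCP height of 0.102 m puts the pads around the roll's widest line with good clearance. Next I'll correct the pose and descend.

Run:
```python
from h import *
from workcell import *
o=get_obs(); p=o['eef_pos']; q=o['tool_rot']
x,y=rw(59.5,15); yaw=np.pi/2+r[2]
rows(p,q,[(x,y,p[2],yaw)]*2+[(x,y,z,yaw) for z in (.165,.15,.135,.12,.11,.102)])
```

```text
[[[-0.04, 0.04, 0.0, 0.0, 0.01, 0.03], [0.0, 0.0, 0.0, 0.0, 0.0, 0.0], [0.0, 0.0, 0.31, 0.0, 0.0, 0.0], [0.0, 0.0, 0.3, 0.0, 0.0, 0.0], [0.0, 0.0, 0.3, 0.0, 0.0, 0.0], [0.0, 0.0, 0.3, 0.0, 0.0, 0.0], [0.0, 0.0, 0.2, 0.0, 0.0, 0.0], [0.0, 0.0, 0.16, 0.0, 0.0, 0.0]]]
end [ 0.6103 -0.0053  0.1022] [ 6.907e-01  7.231e-01 -1.000e-04 -1.000e-04] max [0.04 0.04 0.31 0.   0.01 0.03]
```

Emit:
send_rows --increments '[[[-0.04, 0.04, 0, 0, 0, 0.03], [0, 0, 0, 0, 0, 0], [0, 0, 0.31, 0, 0, 0], [0, 0, 0.3, 0, 0, 0], [0, 0, 0.3, 0, 0, 0], [0, 0, 0.3, 0, 0, 0], [0, 0, 0.2, 0, 0, 0], [0, 0, 0.16, 0, 0, 0]]]'

```text
clock: 4.08
eef_pos: [0.6101, -0.0054, 0.1011]
tool_rot: [0.691, 0.723, -0.001, 0.0]
ft_force: [0.4, 0.0, -1.0]
grip_width: 0.0855
```

Run:
```python
from h import *
from workcell import *
import cv2
c=camera("side"); np.savez("side2.npz",**c)
o=get_obs(); p=o['eef_pos']; q=o['tool_rot']; print(o['clock'],p,q,o['ft_force'])
u,v=proj(c,[[*rw(60,15),.13]])[0].astype(int)
cv2.imwrite("pics/side2.png",cv2.resize(c["color"][v-45:v+45,u-60:u+60,::-1],None,fx=6.5,fy=6.5,interpolation=cv2.INTER_CUBIC)); print(u-60,v-45)
```

```text
4.125 [ 0.60953673 -0.00538227  0.10020192] [ 6.90729519e-01  7.23111957e-01 -1.34535588e-03 -1.39820497e-04] [-0.57179496  0.33618536 -0.67403444]
248 182
```

View pics/side2.png

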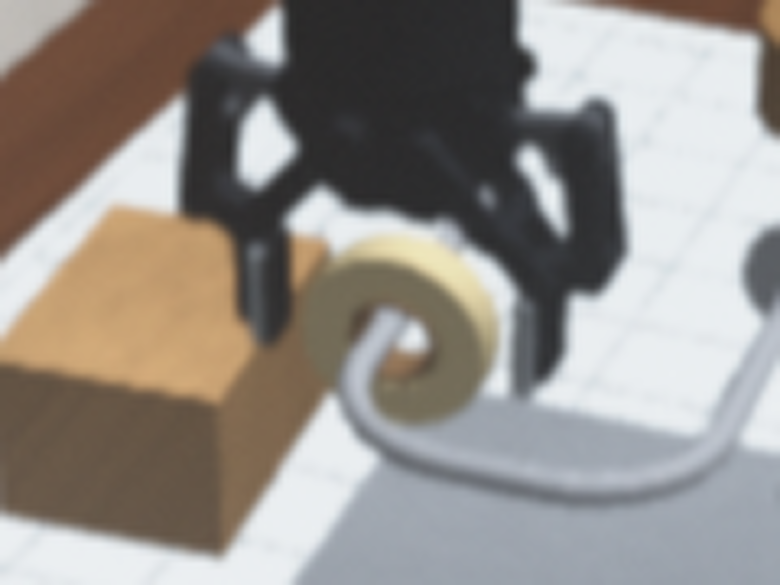

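The side view shows the roll at (400,330) between the pads, left finger tip (265,340) and right (535,390), both clear of the rod and carton. Closing now.

Emit:
send_rows --increments '[[[0, 0, 0, 0, 0, 0], [0, 0, 0, 0, 0, 0], [0, 0, 0, 0, 0, 0], [0, 0, 0, 0, 0, 0]]]' --grip 1

```text
clock: 4.62
eef_pos: [0.6109, -0.0054, 0.1028]
tool_rot: [0.691, 0.723, -0.0, 0.001]
ft_force: [0.4, -0.0, 2.8]
grip_width: 0.065
```

Run:
```python
from h import *
from workcell import *
import cv2
c=camera("side"); np.savez("side3.npz",**c)
o=get_obs(); p=o['eef_pos']; q=o['tool_rot']; print(o['clock'],p,q,o['ft_force'],o['ft_torque'],o['grip_width'])
u,v=proj(c,[[*rw(60,15),.13]])[0].astype(int)
cv2.imwrite("pics/side3.png",cv2.resize(c["color"][v-45:v+45,u-60:u+60,::-1],None,fx=6.5,fy=6.5,interpolation=cv2.INTER_CUBIC))
```

```text
4.675 [ 0.61086869 -0.00541178  0.10279384] [ 6.90732218e-01  7.23109583e-01 -4.11367040e-05  1.23800434e-03] [ 0.55552875 -0.44837405  3.52517406] [-0.02581515 -0.11965733  0.02231096] 0.06471776931927331
```

View pics/side3.png

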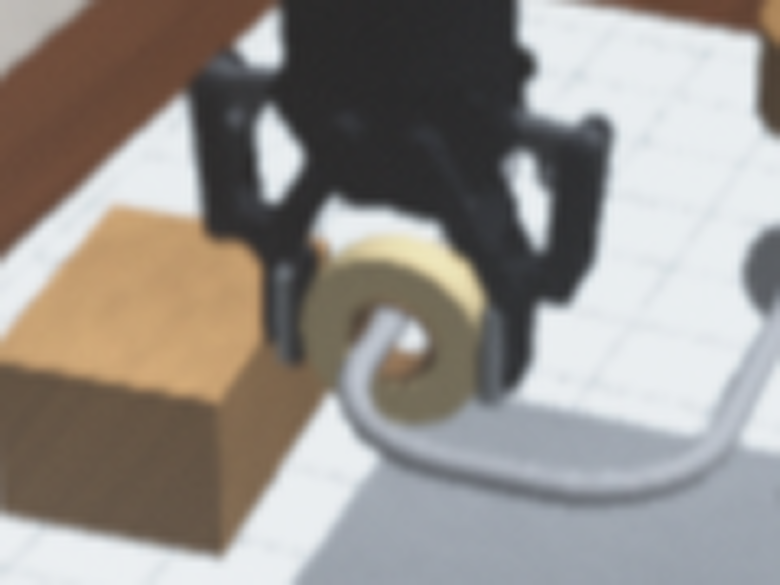

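The roll is held with a 65 mm opening and hangs square. I'll lift it 8 mm so the rod sits in the middle of the hole, then follow the rod.

Emit:
send_rows --increments '[[[0, 0, -0.08, 0, 0, 0], [0, 0, -0.09, 0, 0, 0], [0, 0, 0, 0, 0, 0]]]'

```text
clock: 5.05
eef_pos: [0.6103, -0.0054, 0.1108]
tool_rot: [0.691, 0.723, -0.001, 0.001]
ft_force: [0.5, -0.8, -0.9]
grip_width: 0.0648
```

Run:
```python
from h import *
from workcell import *
o=get_obs(); p=o['eef_pos']; q=o['tool_rot']; print(o['clock'],p,q,o['ft_force'],o['ft_torque'],o['grip_width'])
z=.111
T=[]
for s in np.arange(-35+6,251.1,6.25):
    a=rod(s); T.append((*rw(a[0],a[1]),z,a[2]+r[2]))
rows(p,q,T); print(len(T), T[7::8])
```

```text
5.05 [ 0.61031925 -0.0053789   0.11075744] [ 6.90736769e-01  7.23105755e-01 -5.52919382e-04  6.91268379e-04] [ 0.48257332 -0.81655342 -0.87496822] [-0.02221645 -0.05792639 -0.01115099] 0.0647624343380734
[[[0.12, 0.01, -0.01, 0.0, 0.01, 0.0], [0.13, 0.0, 0.0, 0.0, 0.0, 0.0], [0.12, 0.0, 0.0, 0.0, 0.0, 0.0], [0.13, 0.0, 0.0, 0.0, 0.0, 0.0], [0.12, 0.0, 0.0, 0.0, 0.0, 0.0], [0.13, 0.0, 0.0, 0.0, 0.0, -0.28], [0.12, -0.01, 0.0, 0.0, 0.0, -0.8], [0.13, -0.01, 0.0, 0.0, 0.0, -0.79]]]
[[[0.12, -0.01, 0.0, 0.0, 0.0, -0.8], [0.12, -0.01, 0.0, 0.0, 0.0, -0.8], [0.13, -0.01, 0.0, 0.0, 0.0, -0.79], [0.12, 0.0, 0.0, 0.0, 0.0, -0.8], [0.13, -0.01, 0.0, 0.0, 0.0, -0.79], [0.12, -0.01, 0.0, 0.0, 0.0, -0.8], [0.13, -0.01, 0.0, 0.0, 0.0, -0.79], [0.12, -0.01, 0.0, 0.0, 0.0, -0.8]]]
[[[0.13, -0.01, 0.0, 0.0, 0.0, -0.76], [0.12, 0.0, 0.0, 0.0, 0.0, 0.0], [0.13, 0.0, 0.0, 0.0, 0.0, 0.0], [0.12, 0.0, 0.0, 0.0, 0.0, 0.0], [0.13, 0.0, 0.0, 0.0, 0.0, 0.0], [0.12, 0.0, 0.0, 0.0, 0.0, -0.19], [0.13, -0.01, 0.0, 0.0, 0.0, -0.8], [0.12, -0.01, 0.0, 0.0, 0.0, -0.8]]]
[[[0.12, 0.0, 0.0, 0.0, 0.0, -0.79], [0.13, -
[... 627 characters left out ...]
.0, 0.0, 0.0, 0.0, 0.0], [0.12, 0.0, 0.0, 0.0, 0.0, 0.0]]]
end [ 0.4925 -0.0502  0.1112] [-7.231e-01  6.907e-01 -1.000e-04  0.000e+00] max [0.13 0.01 0.01 0.   0.01 0.8 ]
45 [(np.float64(0.6061449411799582), np.float64(0.04401332817929198), 0.111, np.float64(1.9435741045726742)), (np.float64(0.568141487899718), np.float64(0.07245432237574317), 0.111, np.float64(3.0546852156837856)), (np.float64(0.5185173815650213), np.float64(0.06842888482594847), 0.111, np.float64(3.49912966012823)), (np.float64(0.4895005109423892), np.float64(0.03086329110808736), 0.111, np.float64(4.610240771239341)), (np.float64(0.49126286518203244), np.float64(-0.01908412273970019), 0.111, np.float64(4.75738898038469))]
```

Emit:
send_rows --increments '[[[0.12, 0.01, 0, 0, 0, 0], [0.13, 0, 0, 0, 0, 0], [0.12, 0, 0, 0, 0, 0], [0.13, 0, 0, 0, 0, 0], [0.12, 0, 0, 0, 0, 0], [0.13, 0, 0, 0, 0, -0.28], [0.12, -0.01, 0, 0, 0, -0.8], [0.13, -0.01, 0, 0, 0, -0.79]]]'

```text
clock: 6.05
eef_pos: [0.6059, 0.0447, 0.1104]
tool_rot: [0.562, 0.827, -0.001, 0.0]
ft_force: [-0.2, -0.2, -0.1]
grip_width: 0.0652
```

Emit:
send_rows --increments '[[[0.12, -0.01, 0, 0, 0, -0.8], [0.12, -0.01, 0, 0, 0, -0.8], [0.13, -0.01, 0, 0, 0, -0.79], [0.12, 0, 0, 0, 0, -0.8]]]'

```text
clock: 6.55
eef_pos: [0.5911, 0.0642, 0.1104]
tool_rot: [0.313, 0.95, -0.001, 0.0]
ft_force: [0.3, 0.1, -0.5]
grip_width: 0.0649
```

```bash
cat > look.py <<'E'
import sys
from h import *
from workcell import *
import cv2
n=sys.argv[1]
c=camera("side"); np.savez(f"side{n}.npz",**c)
o=get_obs(); p=o['eef_pos']; q=o['tool_rot']; print(o['clock'],p,q,o['ft_force'],o['ft_torque'],o['grip_width'])
c_,s_=np.cos(r[2]),np.sin(r[2]); d=p[:2]-r[:2]; print("rack xy",(c_*d[0]+s_*d[1])*1e3,(-s_*d[0]+c_*d[1])*1e3,"yaw rack deg",np.degrees(2*np.arctan2(q[1],q[0])-r[2])%360)
u,v=proj(c,[[*p[:2],.13]])[0].astype(int)
cv2.imwrite(f"pics/side{n}.png",cv2.resize(c["color"][v-45:v+45,u-60:u+60,::-1],None,fx=6.5,fy=6.5,interpolation=cv2.INTER_CUBIC)); print(u-60,v-45)
E
python3 look.py 4
```

```text
6.6 [0.5905432  0.06467202 0.11032926] [ 3.11582631e-01  9.50218732e-01 -7.68404601e-04 -1.86726997e-04] [-1.19289929  0.67460107 -0.94106887] [-0.04436977  0.05931094  0.00690514] 0.06521501576092449
rack xy 42.94758115200398 85.82691188122611 yaw rack deg 141.1124119454771
244 201
```

View pics/side4.png

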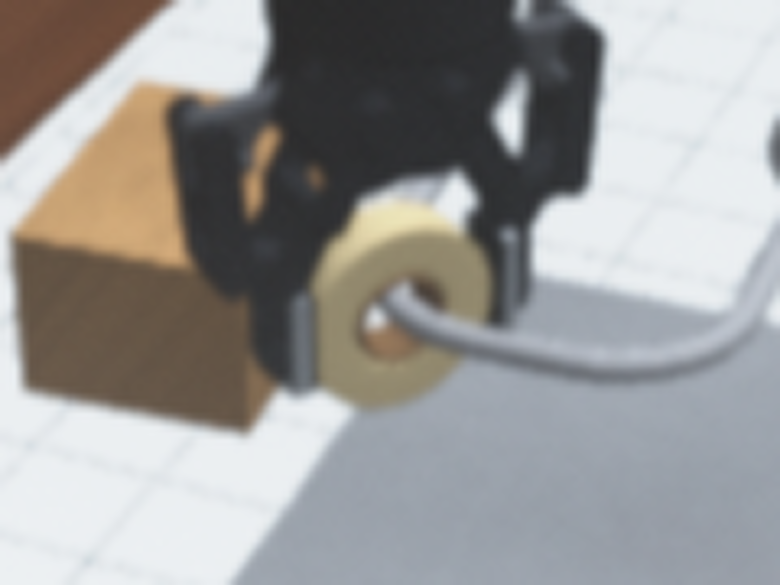

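The roll is halfway round bend 1 (roll centre at crop (400,310)), with the rod passing freely through the hole and hardly any force. Continuing.

Emit:
send_rows --increments '[[[0.13, -0.01, 0, 0, 0, -0.79], [0.12, -0.01, 0, 0, 0, -0.8], [0.13, -0.01, 0, 0, 0, -0.79], [0.12, -0.01, 0, 0, 0, -0.8], [0.13, -0.01, 0, 0, 0, -0.76], [0.12, 0, 0, 0, 0, 0], [0.13, 0, 0, 0, 0, 0], [0.12, 0, 0, 0, 0, 0]]]'

```text
clock: 7.6
eef_pos: [0.5427, 0.0716, 0.1104]
tool_rot: [-0.022, 1.0, -0.001, -0.0]
ft_force: [0.5, -1.1, -0.9]
grip_width: 0.0651
```

```bash
python3 look.py 5
python3 - <<'E'
from h import *
from workcell import *
o=get_obs(); p=o['eef_pos']; q=o['tool_rot']
T=[]
for s in np.arange(np.pi/2*45+18.75+4,251.1,6.25):
    a=rod(s); T.append((*rw(a[0],a[1]),.111,a[2]+r[2]))
rows(p,q,T); print(len(T))
E
```

```text
7.65 [0.54182886 0.071483   0.11030122] [-2.23483916e-02  9.99749628e-01 -9.12251806e-04 -6.30804232e-04] [-1.12339313  0.67821295 -0.36082687] [0.03565817 0.10852155 0.01273571] 0.06485379990781084
rack xy -5.411052335290608 94.82240173614987 yaw rack deg 179.98284175663974
265 208
[[[0.05, 0.0, -0.01, -0.01, -0.01, 0.0], [0.12, 0.0, 0.0, 0.0, 0.0, 0.0], [0.13, 0.0, 0.0, 0.0, 0.0, -0.67], [0.12, -0.01, 0.0, 0.0, 0.0, -0.8], [0.13, -0.01, 0.0, 0.0, 0.0, -0.79], [0.12, -0.01, 0.0, 0.0, 0.0, -0.8], [0.13, -0.01, 0.0, 0.0, 0.0, -0.79], [0.12, -0.01, 0.0, 0.0, 0.0, -0.8]]]
[[[0.12, -0.01, 0.0, 0.0, 0.0, -0.79], [0.13, 0.0, 0.0, 0.0, 0.0, -0.8], [0.12, -0.01, 0.0, 0.0, 0.0, -0.8], [0.13, -0.01, 0.0, 0.0, 0.0, -0.79], [0.12, -0.01, 0.0, 0.0, 0.0, -0.8], [0.13, -0.01, 0.0, 0.0, 0.0, -0.37], [0.12, 0.0, 0.0, 0.0, 0.0, 0.0], [0.13, 0.0, 0.0, 0.0, 0.0, 0.0]]]
[[[0.12, 0.0, 0.0, 0.0, 0.0, 0.0], [0.13, 0.0, 0.0, 0.0, 0.0, 0.0], [0.12, 0.0, 0.0, 0.0, 0.0, 0.0], [0.13, 0.0, 0.0, 0.0, 0.0, 0.0], [0.12, 0.0, 0.0, 0.0, 0.0, 0.0], [0.13, 0.0, 0.0, 0.0, 0.0, 0.0], [0.12, 0.0, 0.0, 0.0, 0.0, 0.0], [0.13, 0.0, 0.0, 0.0, 0.0, 0.0]]]
[[[0.12, 0.0, 0.0, 0.0, 0.0, 0.0], [0.13, 0.0, 0.0, 0.0, 0.0, 0.0]]]
end [ 0.493  -0.0541  0.1108] [-7.227e-01  6.911e-01 -2.000e-04  1.000e-04] max [0.13 0.01 0.01 0.01 0.01 0.8 ]
26
```

View pics/side5.png

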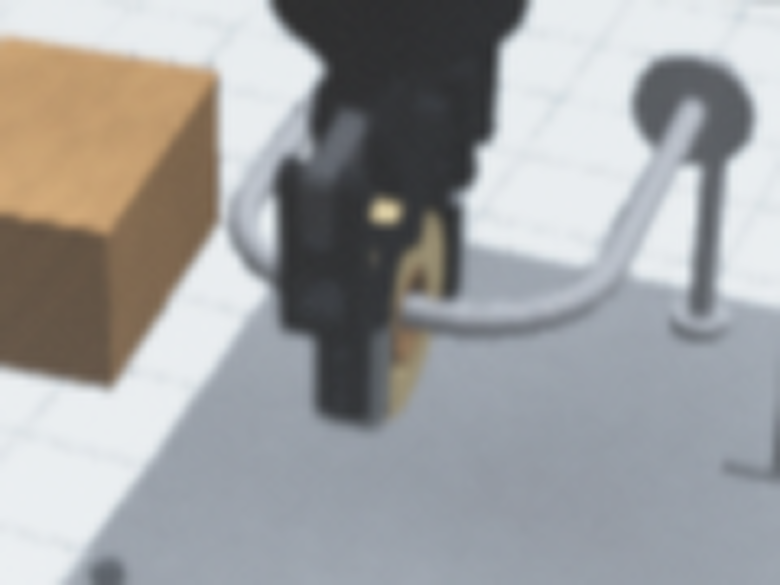

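The roll is on the cross piece just before bend 2, rod still free in the hole. Continuing round bend 2.

Emit:
send_rows --increments '[[[0.05, 0, 0, 0, 0, 0], [0.12, 0, 0, 0, 0, 0], [0.13, 0, 0, 0, 0, -0.67], [0.12, -0.01, 0, 0, 0, -0.8], [0.13, -0.01, 0, 0, 0, -0.79], [0.12, -0.01, 0, 0, 0, -0.8], [0.13, -0.01, 0, 0, 0, -0.79], [0.12, -0.01, 0, 0, 0, -0.8]]]'

```text
clock: 8.65
eef_pos: [0.5012, 0.0556, 0.1104]
tool_rot: [-0.418, 0.909, -0.001, -0.0]
ft_force: [-0.4, 0.5, -1.1]
grip_width: 0.0649
```

Emit:
send_rows --increments '[[[0.12, -0.01, 0, 0, 0, -0.79], [0.13, 0, 0, 0, 0, -0.8], [0.12, -0.01, 0, 0, 0, -0.8], [0.13, -0.01, 0, 0, 0, -0.79], [0.12, -0.01, 0, 0, 0, -0.8], [0.13, -0.01, 0, 0, 0, -0.37], [0.12, 0, 0, 0, 0, 0], [0.13, 0, 0, 0, 0, 0]]]'

```text
clock: 9.65
eef_pos: [0.4915, 0.0081, 0.1105]
tool_rot: [0.723, -0.691, 0.001, 0.001]
ft_force: [-0.3, -0.5, -0.9]
grip_width: 0.0648
```

```bash
python3 look.py 6
python3 - <<'E'
from h import *
from workcell import *
o=get_obs(); p=o['eef_pos']; q=o['tool_rot']
rows(p,q,[(*rw(-60,y),.111,1.5*np.pi+r[2]) for y in (32,26,20,14,8,2,-4,-10,-16,-22,-28,-32)])
E
```

```text
9.7 [0.49151185 0.00740643 0.11047101] [ 0.72259311 -0.69127258  0.00077666  0.00089912] [ 0.11568458 -0.77342989 -0.91491535] [-0.03063234 -0.0385558  -0.00715732] 0.06500895839698875
rack xy -58.55959413522599 33.074206853419064 yaw rack deg 269.9597539046333
299 197
[[[0.02, 0.03, -0.01, 0.0, -0.01, 0.0], [0.12, 0.0, 0.0, 0.0, 0.0, 0.0], [0.12, 0.0, 0.0, 0.0, 0.0, 0.0], [0.12, 0.0, 0.0, 0.0, 0.0, 0.0], [0.12, 0.0, 0.0, 0.0, 0.0, 0.0], [0.12, 0.0, 0.0, 0.0, 0.0, 0.0], [0.12, 0.0, 0.0, 0.0, 0.0, 0.0], [0.12, 0.0, 0.0, 0.0, 0.0, 0.0]]]
[[[0.12, 0.0, 0.0, 0.0, 0.0, 0.0], [0.12, 0.0, 0.0, 0.0, 0.0, 0.0], [0.12, 0.0, 0.0, 0.0, 0.0, 0.0], [0.08, 0.0, 0.0, 0.0, 0.0, 0.0]]]
end [ 0.4929 -0.0576  0.111 ] [ 7.226e-01 -6.913e-01  1.000e-04  3.000e-04] max [0.12 0.03 0.01 0.   0.01 0.  ]
```

View pics/side6.png

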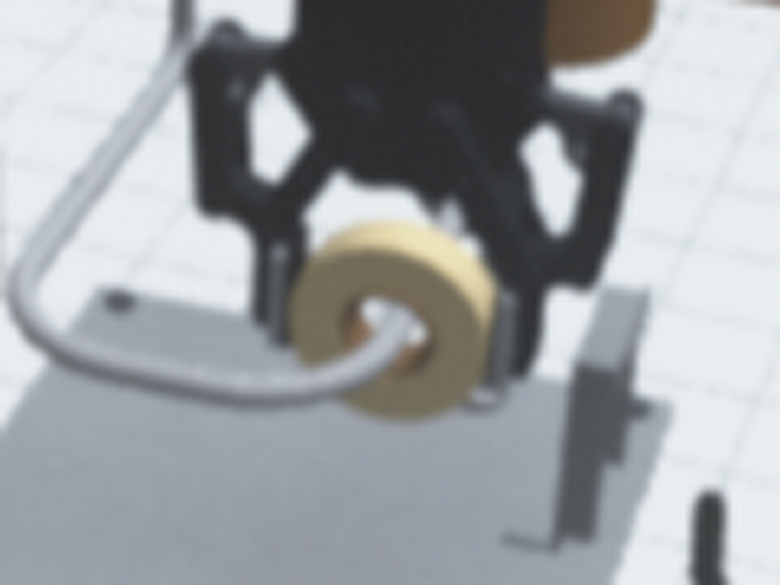

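The roll is on the front arm and the rod runs free through the hole. The cutter bracket at (600,360) is to the right of and below the finger. Advancing to about 11 mm short of the disc.

Emit:
send_rows --increments '[[[0.02, 0.03, 0, 0, 0, 0], [0.12, 0, 0, 0, 0, 0], [0.12, 0, 0, 0, 0, 0], [0.12, 0, 0, 0, 0, 0], [0.12, 0, 0, 0, 0, 0], [0.12, 0, 0, 0, 0, 0], [0.12, 0, 0, 0, 0, 0], [0.12, 0, 0, 0, 0, 0]]]'

```text
clock: 10.7
eef_pos: [0.492, -0.0351, 0.1105]
tool_rot: [0.723, -0.691, 0.001, 0.001]
ft_force: [0.2, 0.1, -1.4]
grip_width: 0.0649
```

Emit:
send_rows --increments '[[[0.12, 0, 0, 0, 0, 0], [0.12, 0, 0, 0, 0, 0], [0.12, 0, 0, 0, 0, 0], [0.08, 0, 0, 0, 0, 0], [0, 0, 0, 0, 0, 0]]]'

```text
clock: 11.32
eef_pos: [0.493, -0.0569, 0.1105]
tool_rot: [0.723, -0.691, 0.001, 0.001]
ft_force: [-0.1, -0.2, -0.1]
grip_width: 0.0651
```

```bash
python3 look.py 7
python3 - <<'E'
import cv2,numpy as np
from workcell import camera
c=camera("top"); cv2.imwrite("pics/top7.png",cv2.resize(c["color"][185:305,260:420,::-1],None,fx=5,fy=5,interpolation=cv2.INTER_CUBIC))
E
```

```text
11.375 [ 0.49298923 -0.05669716  0.11056348] [ 7.23019207e-01 -6.90827470e-01  4.82021879e-04  6.33481209e-04] [ 0.44029612 -0.15244746 -0.77199224] [ 0.02157799 -0.01661784  0.01644272] 0.06489171082066661
rack xy -59.96739693375036 -31.0309477564329 yaw rack deg 270.030363240166
308 182
```

View pics/side7.png

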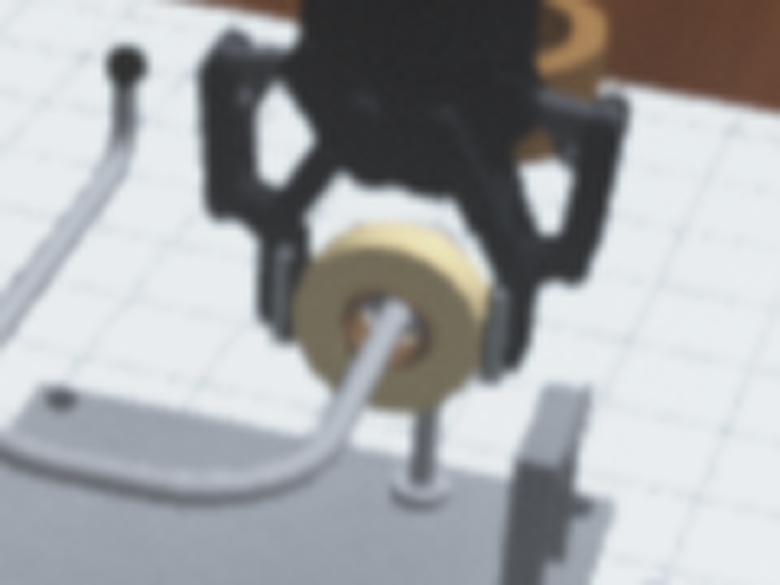

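View pics/top7.png

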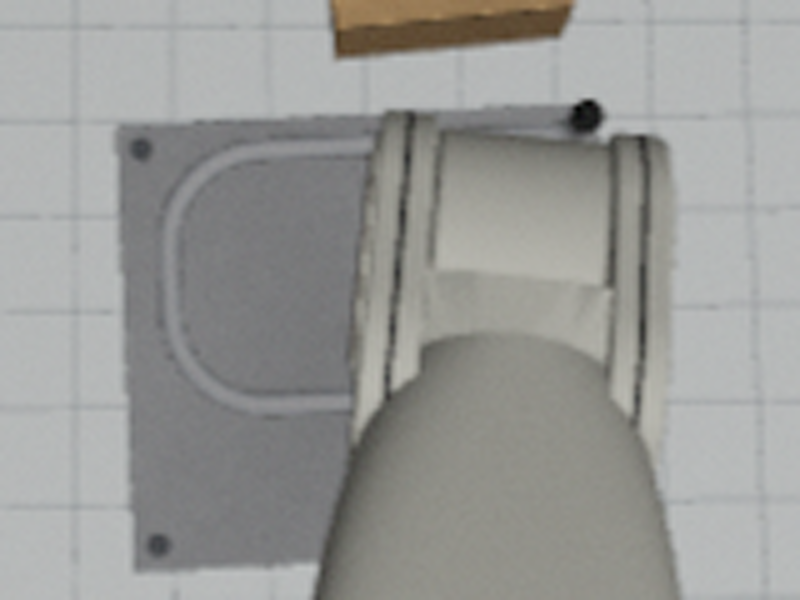

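The roll is about 11 mm short of the disc and clear of the cutter bracket. Creeping forward while watching the force.

Emit:
send_rows --increments '[[[0.04, 0, 0, 0, 0, 0], [0.04, 0, 0, 0, 0, 0], [0.04, 0, 0, 0, 0, 0], [0.02, 0, 0, 0, 0, 0], [0.02, 0, 0, 0, 0, 0]]]'

```text
clock: 12.05
eef_pos: [0.4934, -0.0647, 0.1106]
tool_rot: [0.723, -0.691, 0.001, 0.001]
ft_force: [0.2, 0.4, 0.3]
grip_width: 0.0649
```

Emit:
send_rows --increments '[[[0.02, 0, 0, 0, 0, 0], [0.01, 0, 0, 0, 0, 0], [0, 0, 0, 0, 0, 0]]]'

```text
clock: 12.42
eef_pos: [0.4935, -0.0661, 0.1106]
tool_rot: [0.723, -0.691, 0.001, 0.001]
ft_force: [-0.5, -0.2, -1.0]
grip_width: 0.0647
```

Emit:
send_rows --increments '[[[0.02, 0, 0, 0, 0, 0], [0, 0, 0, 0, 0, 0]]]'

```text
clock: 12.68
eef_pos: [0.4935, -0.0672, 0.1106]
tool_rot: [0.723, -0.691, 0.001, 0.001]
ft_force: [-0.6, -0.7, -0.0]
grip_width: 0.0649
```

```bash
python3 look.py 8
```

```text
12.725 [ 0.49351079 -0.06714117  0.11058639] [ 7.23072297e-01 -6.90771797e-01  5.65755816e-04  6.76602843e-04] [-0.49390544  0.07819776 -0.59218547] [-0.03016219  0.01989513 -0.01517916] 0.06495388793741914
rack xy -59.91618338033179 -41.4878550364545 yaw rack deg 270.03917856216617
309 180
```

View pics/side8.png

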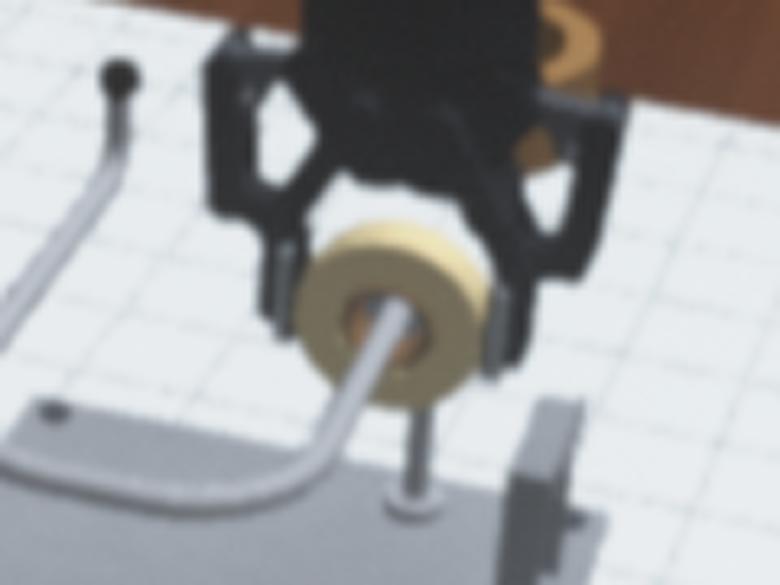

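No contact yet. Continuing in 1 mm steps.

Emit:
send_rows --increments '[[[0.02, 0, 0, 0, 0, 0], [0, 0, 0, 0, 0, 0]]]'

```text
clock: 12.98
eef_pos: [0.4936, -0.0682, 0.1106]
tool_rot: [0.723, -0.691, 0.001, 0.001]
ft_force: [0.4, -0.4, -0.3]
grip_width: 0.0654
```

Emit:
send_rows --increments '[[[0.02, 0, 0, 0, 0, 0], [0, 0, 0, 0, 0, 0]]]'

```text
clock: 13.22
eef_pos: [0.4936, -0.0692, 0.1106]
tool_rot: [0.723, -0.691, 0.001, 0.001]
ft_force: [0.5, -0.1, -0.3]
grip_width: 0.065
```

Emit:
send_rows --increments '[[[0.02, 0, 0, 0, 0, 0], [0, 0, 0, 0, 0, 0]]]'

```text
clock: 13.48
eef_pos: [0.4936, -0.0702, 0.1106]
tool_rot: [0.723, -0.691, 0.001, 0.001]
ft_force: [-0.2, -0.2, -0.8]
grip_width: 0.0649
```

Emit:
send_rows --increments '[[[0.02, 0, 0, 0, 0, 0], [0, 0, 0, 0, 0, 0]]]'

```text
clock: 13.72
eef_pos: [0.4937, -0.0712, 0.1106]
tool_rot: [0.723, -0.691, 0.001, 0.001]
ft_force: [0.3, -0.4, -0.5]
grip_width: 0.0646
```

Emit:
send_rows --increments '[[[0.02, 0, 0, 0, 0, 0], [0, 0, 0, 0, 0, 0]]]'

```text
clock: 13.98
eef_pos: [0.4937, -0.0721, 0.1106]
tool_rot: [0.723, -0.691, 0.001, 0.001]
ft_force: [1.2, -0.6, -0.6]
grip_width: 0.0649
```

```bash
python3 look.py 9
python3 - <<'E'
from h import *
d=load("side9"); z=d["z_map"]; K=d["intrinsics"]; v,u=np.nonzero(z>0); a=z[v,u]
p=np.stack([(u-K[0,2])/K[0,0]*a,(v-K[1,2])/K[1,1]*a,a],1)@d["pose"][:3,:3].T+d["pose"][:3,3]
c,s=np.cos(r[2]),np.sin(r[2]); q=p-[r[0],r[1],0]; q=np.stack([c*q[:,0]+s*q[:,1],-s*q[:,0]+c*q[:,1],q[:,2]],1)*1e3
col=d["color"][v,u].astype(int)
k=(abs(q[:,0]+60)<40)&(abs(q[:,1]+40)<40)&(q[:,2]>80)&(q[:,2]<170)&(col[:,0]-col[:,2]>20)
print(k.sum(),np.percentile(q[k],[2,25,50,75,98],axis=0).round(1))
f=k&(q[:,2]<140)&(q[:,2]>95); A=np.c_[q[f][:,[0,2]],np.ones(f.sum())]
print(np.linalg.lstsq(A,q[f][:,1],rcond=None)[0])
E
```

```text
14.025 [ 0.49370887 -0.07216063  0.11058756] [ 7.23065972e-01 -6.90778411e-01  5.46903436e-04  6.98067517e-04] [-0.11271589  0.56623807 -1.30098199] [ 0.02269985 -0.03991388 -0.01208326] 0.06482863688057261
rack xy -59.944110696440845 -46.51114160360299 yaw rack deg 270.0381298925513
310 179
494 [[-89.8 -49.  101.4]
 [-77.3 -37.  119.4]
 [-64.6 -34.9 138. ]
 [-46.7 -33.8 148.3]
 [-33.1 -31.6 156.6]]
[ 3.48311853e-03  3.04366476e-02 -3.87329071e+01]
```

View pics/side9.png

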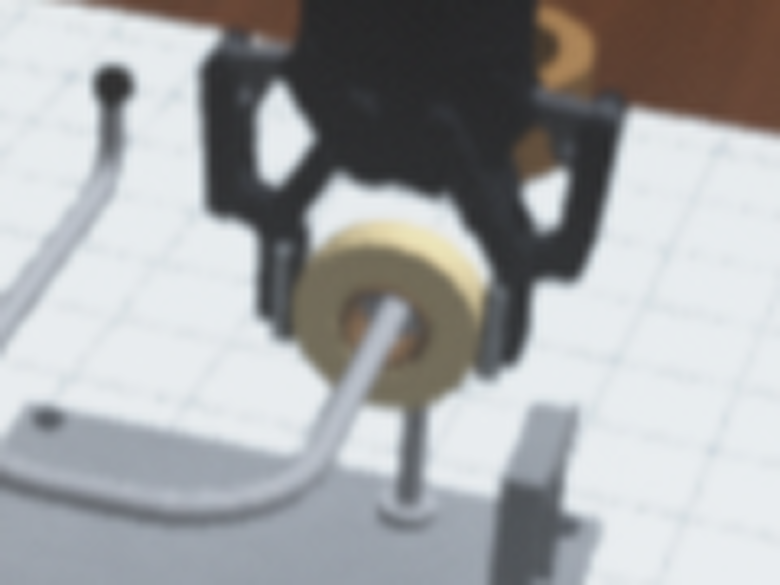

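The near face measures about rack y = −35, which puts the far face near the disc, but no contact force shows yet. I'll keep stepping.

Emit:
send_rows --increments '[[[0.02, 0, 0, 0, 0, 0], [0, 0, 0, 0, 0, 0]]]'

```text
clock: 14.28
eef_pos: [0.4938, -0.0731, 0.1106]
tool_rot: [0.723, -0.691, 0.001, 0.001]
ft_force: [-0.3, 0.6, -0.7]
grip_width: 0.0649
```

Emit:
send_rows --increments '[[[0.02, 0, 0, 0, 0, 0], [0, 0, 0, 0, 0, 0]]]'

```text
clock: 14.52
eef_pos: [0.4938, -0.0732, 0.1106]
tool_rot: [0.723, -0.691, -0.0, -0.0]
ft_force: [0.3, 5.3, 0.4]
grip_width: 0.0649
```

```bash
python3 -c "
from workcell import *
o=get_obs();print(o['eef_pos'],o['ft_force'],o['ft_torque'])"
```

```text
[ 0.49378697 -0.07316009  0.11060038] [0.29914921 5.27319234 0.44792062] [ 0.95770263  0.0378914  -0.05034534]
```

Contact: 5.3 N on +y. I'll ease back about 1 mm to unload, then lower the roll onto the rod.

Emit:
send_rows --increments '[[[-0.02, 0, 0, 0, 0, 0], [0, 0, 0.05, 0, 0, 0], [0, 0, 0.05, 0, 0, 0], [0, 0, 0.03, 0, 0, 0], [0, 0, 0, 0, 0, 0]]]'

```text
clock: 15.15
eef_pos: [0.4936, -0.0732, 0.1038]
tool_rot: [0.723, -0.691, 0.0, 0.001]
ft_force: [1.0, 2.2, -2.0]
grip_width: 0.065
```

Emit:
send_rows --increments '[[[0, 0, 0.02, 0, 0, 0], [0, 0, 0, 0, 0, 0]]]'

```text
clock: 15.4
eef_pos: [0.4937, -0.0732, 0.103]
tool_rot: [0.723, -0.691, 0.001, 0.001]
ft_force: [0.2, 1.5, -1.3]
grip_width: 0.0649
```

```bash
python3 look.py 10
```

```text
15.45 [ 0.49370773 -0.07314826  0.1029809 ] [ 7.23086650e-01 -6.90756715e-01  5.21134847e-04  7.65241880e-04] [ 0.65811603  2.75997586 -1.27286153] [ 0.40633001 -0.06574647  0.02096242] 0.06482160606882525
rack xy -59.98967682092299 -47.49772046006099 yaw rack deg 270.0415644672867
310 179
```

View pics/side10.png

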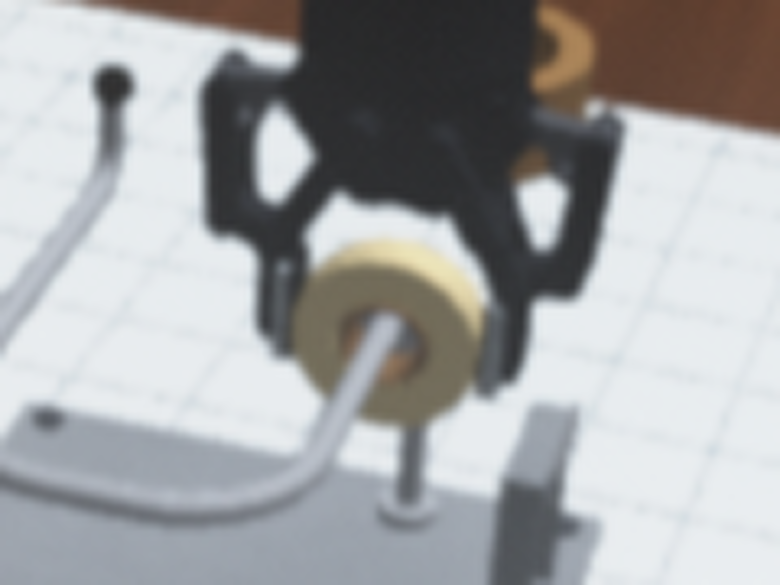

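Emit:
send_rows --increments '[[[0, 0, 0.02, 0, 0, 0], [0, 0, 0, 0, 0, 0]]]'

```text
clock: 15.7
eef_pos: [0.4938, -0.0732, 0.1028]
tool_rot: [0.723, -0.691, 0.001, 0.001]
ft_force: [-2.4, 1.5, 5.6]
grip_width: 0.0652
```

Emit:
send_rows --increments '[[[0, 0, 0.02, 0, 0, 0], [0, 0, 0, 0, 0, 0]]]'

```text
clock: 15.95
eef_pos: [0.4939, -0.0732, 0.1026]
tool_rot: [0.723, -0.691, 0.001, 0.0]
ft_force: [-4.2, 2.7, 11.0]
grip_width: 0.0646
```

The roll is resting on the rod (vertical force is rising). I'll unload slightly and open part way.

Emit:
send_rows --increments '[[[0, 0, -0.03, 0, 0, 0], [0, 0, 0, 0, 0, 0]]]'

```text
clock: 16.2
eef_pos: [0.4938, -0.0731, 0.1028]
tool_rot: [0.723, -0.691, 0.001, 0.001]
ft_force: [-1.7, 1.6, 3.5]
grip_width: 0.0651
```

Emit:
send_rows --increments '[[[0, 0, 0, 0, 0, 0], [0, 0, 0, 0, 0, 0], [0, 0, 0, 0, 0, 0]]]' --grip 0.1

```text
clock: 16.58
eef_pos: [0.4938, -0.0733, 0.1024]
tool_rot: [0.723, -0.691, 0.001, 0.001]
ft_force: [0.4, 0.0, 0.1]
grip_width: 0.0767
```

```bash
python3 look.py 11
```

```text
16.625 [ 0.49376299 -0.07330615  0.10243027] [ 7.23027917e-01 -6.90818038e-01  5.90108109e-04  8.49301899e-04] [-0.25851978 -0.25883151  0.58890815] [ 0.02512821  0.01191677 -0.03011571] 0.0768331900157397
rack xy -59.94157544790939 -47.65793758111288 yaw rack deg 270.03183419515176
310 178
```

View pics/side11.png

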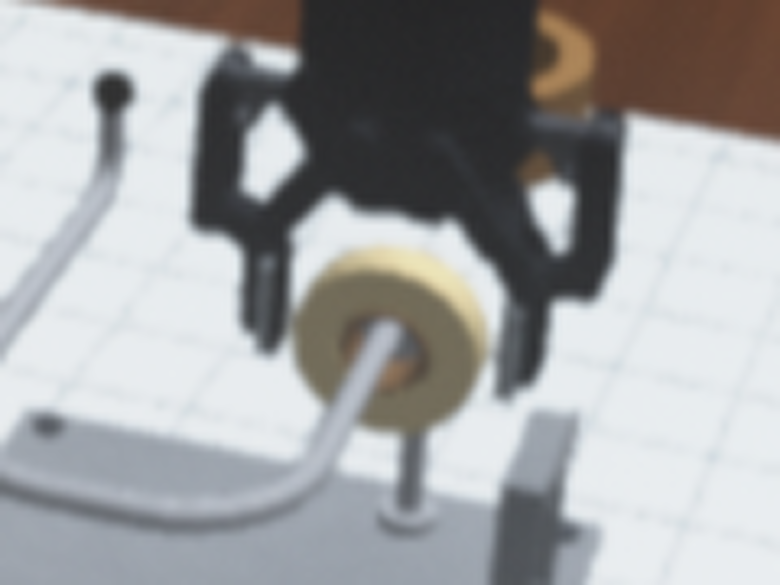

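The roll hangs freely with the fingers open on both sides. I'll withdraw straight up and then move away to get a clear top view.

Emit:
send_rows --increments '[[[0, 0, -0.1, 0, 0, 0], [0, 0, -0.2, 0, 0, 0], [0, 0, -0.4, 0, 0, 0], [0, 0, -0.6, 0, 0, 0], [0, 0, -0.8, 0, 0, 0], [0, 0, -0.8, 0, 0, 0], [0, 0, -0.8, 0, 0, 0], [0, 0, -0.4, 0, 0, 0]]]'

```text
clock: 17.62
eef_pos: [0.4946, -0.0729, 0.3112]
tool_rot: [0.723, -0.691, 0.003, -0.001]
ft_force: [1.5, 0.4, -0.4]
grip_width: 0.0769
```

Emit:
send_rows --increments '[[[0.6, -0.3, 0, 0, 0, 0], [0.9, -0.4, 0, 0, 0, 0], [0.9, -0.4, 0, 0, 0, 0], [0.9, -0.4, 0, 0, 0, 0], [0.9, -0.4, 0, 0, 0, 0], [0.6, -0.2, 0, 0, 0, 0], [0, 0, 0, 0, 0, 0]]]'

```text
clock: 18.5
eef_pos: [0.6097, -0.31, 0.3066]
tool_rot: [0.722, -0.692, -0.0, 0.001]
ft_force: [1.0, 0.0, -0.2]
grip_width: 0.0766
```

Run:
```python
from h import *
from workcell import *
import cv2
print(get_obs()['eef_pos'],get_obs()['clock'])
t=camera("top"); d=camera("side"); np.savez("sidef.npz",**d); np.savez("topf.npz",**t)
cv2.imwrite("pics/topfull.png",t["color"][:,:,::-1])
cv2.imwrite("pics/topf.png",cv2.resize(t["color"][185:305,270:420,::-1],None,fx=5,fy=5,interpolation=cv2.INTER_CUBIC))
cv2.imwrite("pics/sidef.png",cv2.resize(d["color"][180:290,300:440,::-1],None,fx=5.4,fy=5.4,interpolation=cv2.INTER_CUBIC))
for n,d in(("top",t),("side",d)):
    z=d["z_map"]; K=d["intrinsics"]; v,u=np.nonzero(z>0); a=z[v,u]
    p=np.stack([(u-K[0,2])/K[0,0]*a,(v-K[1,2])/K[1,1]*a,a],1)@d["pose"][:3,:3].T+d["pose"][:3,3]
    c,s=np.cos(r[2]),np.sin(r[2]); q=p-[r[0],r[1],0]; q=np.stack([c*q[:,0]+s*q[:,1],-s*q[:,0]+c*q[:,1],q[:,2]],1)*1e3
    col=d["color"][v,u].astype(int)
    k=(abs(q[:,0]+60)<40)&(abs(q[:,1]+40)<40)&(q[:,2]>75)&(q[:,2]<170)&(col[:,0]-col[:,2]>20)
    print(n,k.sum(),np.percentile(q[k],[2,25,50,75,98],axis=0).round(1))
```

```text
[ 0.609683   -0.30998344  0.30663207] 18.5
top 241 [[-90.6 -51.1 108.7]
 [-76.6 -46.6 135.1]
 [-62.9 -41.8 143.3]
 [-46.6 -36.9 146.9]
 [-29.4 -34.3 151.1]]
side 476 [[-90.8 -50.9  93.8]
 [-78.  -38.3 112.5]
 [-65.7 -36.  129.4]
 [-48.1 -34.7 141. ]
 [-34.3 -32.5 148.5]]
```

View pics/topf.png

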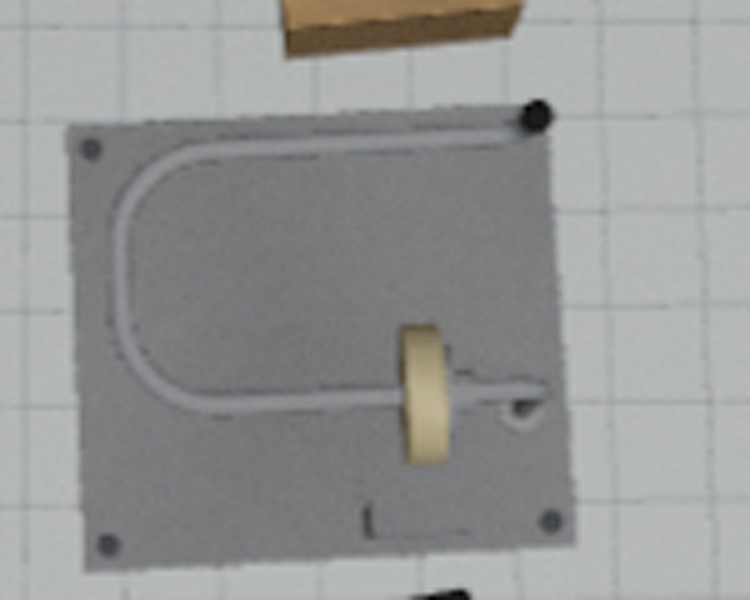

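View pics/sidef.png

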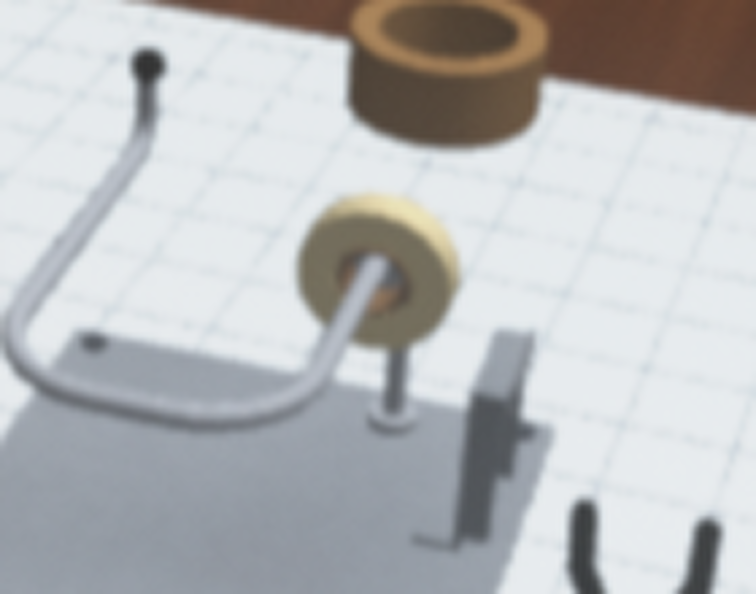

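View pics/topfull.png

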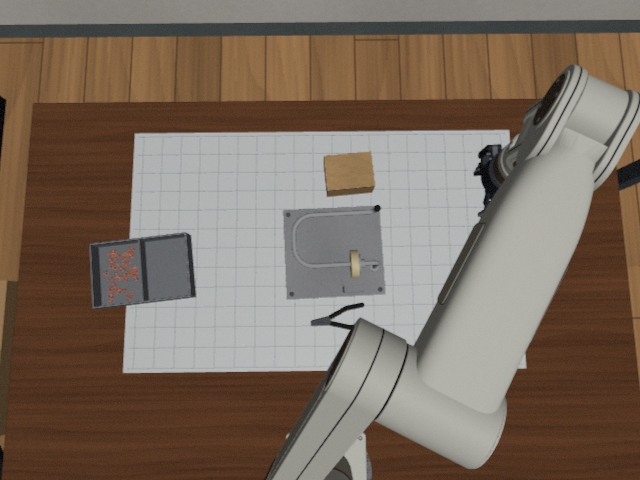

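The top view shows the roll square on the front arm at crop (425,395), right against the disc edge at x≈450. Its depth span, rack y −51 to −34, centres at −42.7 against the −43 target. The tray, cutters and carton look unmoved. One settling second and a motion check, then I'll hand in.

Emit:
send_rows --increments '[[[0, 0, 0, 0, 0, 0], [0, 0, 0, 0, 0, 0], [0, 0, 0, 0, 0, 0], [0, 0, 0, 0, 0, 0], [0, 0, 0, 0, 0, 0], [0, 0, 0, 0, 0, 0], [0, 0, 0, 0, 0, 0], [0, 0, 0, 0, 0, 0]]]'

```text
clock: 19.6
eef_pos: [0.6096, -0.3077, 0.3079]
tool_rot: [0.723, -0.691, 0.0, 0.001]
ft_force: [0.3, -0.4, 0.1]
grip_width: 0.0772
```

Run:
```python
from h import *
from workcell import *
for n in("top","side"):
    c=camera(n)["color"].astype(int); a=load(n+"f")["color"].astype(int)
    sl=np.s_[240:285,340:370] if n=="top" else np.s_[210:250,345:390]
    print(n,np.abs(c-a)[sl].mean(),np.abs(c-a)[sl].max())
z=load("top0")["color"].astype(int)
t=camera("top")["color"].astype(int)
for nm,sl in(("tray",np.s_[225:312,85:200]),("carton",np.s_[148:197,320:378]),("cutters",np.s_[300:330,308:345])): print(nm,np.abs(z-t)[sl].mean())
s0=load("side0")["color"].astype(int); s1=camera("side")["color"].astype(int)
print("parcel side",np.abs(s0-s1)[175:208,362:403].mean(), "cutters side",np.abs(s0-s1)[270:318,402:436].mean())
job_done()
```

```text
top 1.546172839506173 8
side 0.3731481481481482 3
tray 2.4981176078627354
carton 2.3476425052779732
cutters 2.4903903903903903
parcel side 0.6031042128603105 cutters side 0.4485294117647059
the job is handed in; nothing more can be done
```

I moved the roll round both bends onto the front arm, left it hanging against the stop disc, and handed the job in at about 20 s of the 48 s limit. `job_done()` reports no verdict, so success is judged from my own checks below.

I gripped the roll across its diameter and lifted it about 8 mm so the rod ran free in the hole. I then followed the rod until it touched the disc (about 5 N), lowered it onto the rod, opened the fingers and withdrew straight up.

**Last checks**
- **Position:** in the top view the roll hangs square on the front arm. Its depth span (rack y −51 to −34 mm) gives a centre of about −42.7 mm; the target is −43 mm. The camera calibration is only good to about 2 mm.
- **Stillness:** the roll showed no motion between pictures about a second apart.
- **Other items:** before-and-after pictures showed no shift of the tray, side cutters, parcel tape or carton.
- **Disagreement:** contact came with the TCP about 4.5 mm past its nominal point. This fits the roll sitting a few millimetres off centre in the pads. The depth readings still place its face at the disc.
- **Not seen directly:** no view shows the gap between the roll and the disc. I judged it from the contact force and the depth readings.

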